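# Fit up a levelling foot: nut in the weld jig, pipe stub held over it for tacking

## Robot

A 6-joint arm with a two-finger parallel gripper is mounted at the origin on a cart in front of the work surface, level with it; the furniture and walls round the work are solid. World frame = base frame: x ahead of the robot, y to its left, z up, the work surface at z = 0. Lengths are in m, angles in rad, forces in N, time in s.
With the tool pointing down it reaches from about 0.35 to 0.775 m from the base axis. Payload 5.5 kg.
Tool frame: the origin (TCP) lies between the finger pads; the fingertips stand ahead of it and the grasp point (between the pads) lies 11 mm behind it (manip.tips_ahead is the z of the fingertips in the tool frame, in m); z points along the fingers, y is the direction in which the jaws open and shut (so a half turn about z gives the same grasp; the last joint's range is limited). The gripper opens to 85 mm and grips with 20 to 120 N. Pads are 22 mm wide; open, the fingers measure 114 mm over their backs; the gripper's body (76 mm by 85 mm) begins 54 mm behind the grasp point. The pads swing forward as they close: fully open they stand 13 mm farther back than shut.
Start: joints at [-1.329, 0.313, 0.046, 1.304, 0, 1.431], TCP at [0.214, -0.534, 0.204] pointing down, gripper open.
Joint ranges: [-2.76, 2.76], [-0.86, 1.69], [-1.03, 1.26], [-2.2, 2.34], [-1.47, 1.5], [-3.14, 3.14]. Speed limits (rad/s): [2.57, 2.57, 3.14, 3.14, 3.14, 3.14].

## Interface

Orientations are given as a unit quaternion [w, x, y, z].
In Python, from bench import manip, eyes, ticket gives the robot as it stands.
- The arm moves only by the tool step_arm, never from a script. Its argument "steps" is a list of rows, each a list of 7 numbers: the shift along the world's x, y, z in mm, then the turn, a rotation vector about the world's x, y, z in rad, then the opening, from 0 (shut) to 1 (fully open). In form: [[tx, ty, tz, ax, ay, az, grip], ...]. A call has 1 to 8 rows; each row is the pose to reach, as a shift and turn from the pose measured when the call began; what a row does not reach only later rows make up. A row lasts 1/10 s, in which the tool goes at most 50 mm and 8.59 degrees, less where a joint would pass 70% of its speed; a pose out of reach is approached as far as the arm can. A call with a gripper value outside its range is refused whole. The fingers move at their own pace and stop on an object; the grip force is fixed at half the most. Time passes only in rows, so rows that repeat a pose let the fingers close. It gives the time, the measured TCP pose, the force and the opening at its end, in the units of the state.
- manip.read_state(): the state, without advancing time (a new reading comes with each control period).
- eyes.grab_frame(name): name is "scene" or "top" or "wrist"; returns the picture (420x560x3 uint8, red, green, blue); there is no depth.
- eyes.camera_model(name): a dict with "fx", "fy", "cx", "cy" (pixels), "eye" and "attitude" of the camera in the world; the wrist camera has in their place "T_tool_cam" (4x4, takes a point from camera to tool coordinates, whose origin is the TCP and whose axes are the flange's). Camera axes: x right, y up, looking along -z (the intrinsics and any distortion apply to the point x, -y, -z); pixel columns grow to the right and rows downward; lengths in m; the calibration is good to about 2 mm. The wrist camera is an equidistant fisheye: a pixel r from the principal point sees the ray r / f radians off the axis. A picture is of the moment at which its call begins: read the wrist's pose just before it. camera_model takes no time and is no camera call.
- ticket.finish_job(): hands the job in, once; it reports no verdict.
The state is a dict: "t": time; "q": joint angles; "dq": joint speeds; "tau": joint torques, N m; "position": TCP position; "tcp_rot": TCP orientation; "wrist_force": force on the tool from outside, world axes, zero at the start; "moment": the same for the moment, N m; "gripper_width": finger opening in m.
Only numpy, scipy, OpenCV 4.12 (cv2) and the standard library are available. Lean on these libraries where they do the work, as an engineer would, in place of code of your own. Each camera call takes 0.05 s, during which the arm holds its last target. There are 200 camera calls.

## Task

Set up a threaded levelling foot for tack welding: put the largest of the three loose nuts into the hexagon pocket of the grey steel weld jig that matches it, flat on the pocket floor, and let go of it. Then draw the rusty pipe stub off its leaning peg on the green drying stand, turn it upright and finish while holding it in the gripper, still and centred over that nut with a root gap of about 5 mm between the pipe's lower end and the nut, so that the welder can tack it. Leave the two smaller nuts where they lie.

Things in the scene. Friction and masses are not known exactly. Their poses are not given: they have to be found in the camera images.
- nut_large_centre (a point): Centre (half-way up) of the largest hexagon nut, dark steel, 36 mm across flats, 41 mm across corners, 17 mm high, 0.1 kg, lying flat on the worktop at the start. z is its axis (up); two of its six flats face its +x and -x, so the flats' directions are x and every 60 degrees from it.
- nut_medium_centre (a point): Centre of the medium hexagon nut, rusty brown, 30 mm across flats, 14 mm high. Not used; stays where it lies.
- nut_small_centre (a point): Centre of the small hexagon nut, bright steel, 24 mm across flats, 12 mm high. Not used; stays where it lies.
- pocket_large (a point): Centre of the floor of the jig's largest hexagon pocket, at the jig's +y end. Floor 14 mm above the worktop, 6.5 mm deep, 39 mm across flats (1.5 mm play on each side of the nut), mouth chamfered 2 mm. The seated nut stands 10.5 mm proud: grip it by its upper half. z up, x across the jig, y along it; the pocket's flats face x and every 60 degrees from it.
- pocket_medium (a point): Centre of the floor of the jig's middle pocket (33 mm across flats, for the 30 mm nut); stays empty. The jig is a fixed grey steel block, 76 x 206 mm, top 20.5 mm above the worktop, on a dark steel foot plate of 98 x 228 mm.
- pocket_small (a point): Centre of the floor of the jig's smallest pocket, near the -y end (27 mm across flats, for the 24 mm nut); stays empty.
- pipe_centre (a point): Centre (half-way along) of the rusty pipe stub: round tube, 42 mm outside diameter, bore about 32 mm, 62 mm long, about 0.2 kg. z is the pipe's axis; at the start it points up and out along the peg, 40 degrees from vertical, leaning to the stand's front, the robot's side. The end at -z becomes the lower end. It slides freely on the peg.
- peg_foot (a point): Where the pipe's peg leaves the sloping face of the fixed green stand (226 mm wide, 80 mm high at the back); the pipe's lower end rests here on three small dome buttons, 2.5 mm off the face. Peg 27 mm thick, 50 mm long, square to the face. x: level, from the stand's front to its back; y: along its width; z up. A second peg, with a bearing race on it, stands 112 mm away along -y.
Not all that is in view belongs to the job. What is shaped like the part that bears nut_large_centre but orange or purple is not meant.

How it is judged:
On the way, in this order (a step that is already met when the one before it is completed fails the run):
1. the largest nut lies flat on the floor of its matching pocket and is let go (horizontal distance between nut_large_centre and pocket_large below 0.004 m and z of nut_large_centre in the frame of pocket_large between 0.0065 and 0.0105 m and angle between the z axis of nut_large_centre and the z axis of pocket_large, either way round below 0.08 rad and contact force between the fingers and nut_2 below 0.1 N), for 0.3 s.
2. the pipe stub is drawn off its peg and hangs in the gripper alone (contact force between the fingers and pipe_stub above 1 N and contact force between pipe_stub and drying_stand below 0.1 N and contact force between pipe_stub and weld_jig below 0.1 N and contact force between pipe_stub and nut_2 below 0.1 N and distance between pipe_centre and peg_foot above 0.085 m), for 0.2 s.
At the end, for the whole second after the job is handed in: Largest nut flat in its pocket (within 4 mm of its centre), not touched by fingers; pipe stub gripped and carried by the gripper alone, upright within 0.1 rad, still, its centre within 5 mm over the nut's, its lower end 1.5 to 9.5 mm above the nut's top (all of step 1 and contact force between the fingers and pipe_stub above 1 N and contact force between pipe_stub and drying_stand below 0.1 N and contact force between pipe_stub and weld_jig below 0.1 N and contact force between pipe_stub and nut_2 below 0.1 N and horizontal distance between pipe_centre and nut_large_centre below 0.005 m and z of pipe_centre in the frame of nut_large_centre between 0.041 and 0.049 m and angle between the z axis of pipe_centre and the z axis of pocket_large, either way round below 0.1 rad and linear speed of pipe_stub below 0.01 m/s); the arm keeps its last pose, push and grip.
It fails at once if a smaller nut is moved by more than 25 mm (distance of any of nut_medium_centre, nut_small_centre from where it was at the start of the episode above 0.025 m).
It also fails if it takes over 51 s, if anything falls off the work surface, if the arm or the gripper's body presses on something with over 40 N, if the wrist force passes 120 N, or if a joint passes its speed limit or range.

## Working session

There is one attempt and no reset: what is moved stays moved. The work goes in short steps, Python scripts to look and compute and a tool call to move; the robot and the scene stay as the last step left them, time stands still between calls to the robot, and variables do not carry over. Pictures are saved under pics/ and viewed, about 8 in all and at most 12, crops included, and the job is handed in when it is done.

Besides the shell and the picture viewer there is one more tool, called after "Request:" as name([rows], argument=value, ...), one row to a line, values as JSON. step_arm: Moves the arm, as the interface text tells. Its arguments: {"type":"object","properties":{"steps":{"type":"array"}},"required":["steps"]}

```bash
mkdir -p pics; ls
python3 - <<'E'
from bench import manip, eyes
import cv2,numpy as np
s=manip.read_state(); print(s); print(manip.tips_ahead)
for n in("scene","top","wrist"):
    im=eyes.grab_frame(n); np.save(f"pics/{n}0.npy",im); cv2.imwrite(f"pics/{n}0.png",im[:,:,::-1]); print(n,eyes.camera_model(n))
a=cv2.imread("pics/scene0.png");b=cv2.imread("pics/top0.png")
E
```

```text
pics
{'t': 0.0, 'q': array([-1.32859215e+00,  3.14014601e-01,  4.49744001e-02,  1.30359497e+00,
        2.23295285e-05,  1.43119798e+00]), 'dq': array([-0.00090321,  0.00276654, -0.0025847 ,  0.00075155,  0.00055601,
        0.00079811]), 'tau': array([-9.36357792e-04, -4.80626893e+01,  2.98533869e+01,  1.92409067e-02,
       -3.13079145e-04, -5.84569193e-06]), 'position': array([ 0.21410482, -0.53304924,  0.20349896]), 'tcp_rot': array([-9.18783989e-04,  9.81833211e-01,  1.89743773e-01, -3.59982245e-05]), 'wrist_force': array([ 0.03315956, -0.4665772 , -0.46803603]), 'moment': array([ 0.04973689, -0.02345229,  0.02952282]), 'gripper_width': 0.08529413178853068}
0.008
scene {'fx': 401.77488651511715, 'fy': 401.77488651511715, 'cx': 277.1817289130791, 'cy': 208.669417728161, 'eye': array([0.1562211 , 0.62289183, 0.57543124]), 'attitude': array([-0.22900133, -0.10754637,  0.44523342,  0.8589292 ])}
top {'fx': 482.3092888432381, 'fy': 482.3092888432381, 'cx': 274.0779002742176, 'cy': 211.35994658224678, 'eye': array([0.42011525, 0.00828533, 1.0407072 ]), 'attitude': array([-0.69714147, -0.0229795 ,  0.02157997,  0.7162402 ])}
wrist {'fx': 325.19226210127806, 'fy': 325.19226210127806, 'cx': 283.179747382088, 'cy': 206.13782449724852, 'T_tool_cam': array([[ 6.65873982e-04,  9.60560314e-01,  2.78070925e-01,
         7.09748226e-02],
       [ 9.99998972e-01, -2.86407086e-04, -1.40526025e-03,
         9.09700291e-04],
       [-1.27019574e-03,  2.78071575e-01, -9.60559517e-01,
        -1.67151044e-01],
       [ 0.00000000e+00,  0.00000000e+00,  0.00000000e+00,
         1.00000000e+00]])}
```

View pics/top0.png

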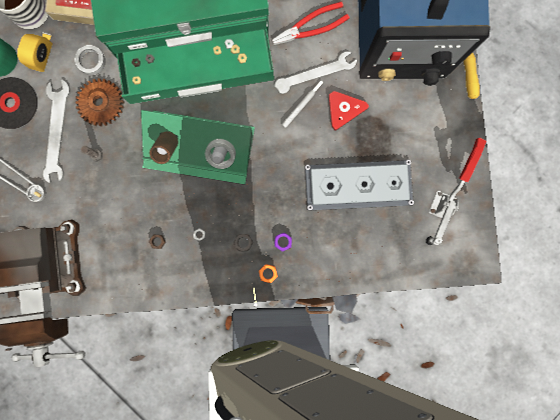

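View pics/scene0.png

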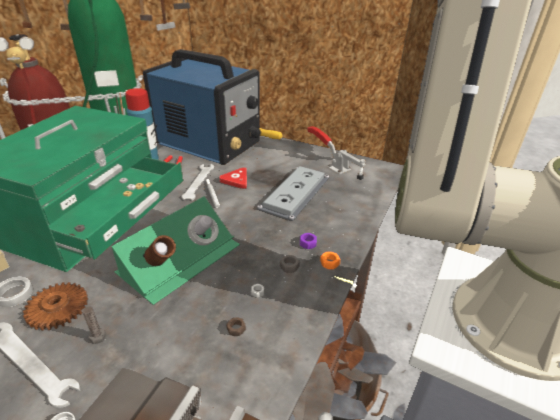

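Top view: the dark nut candidate is at (243,242). Things that could be mistaken for it are purple (283,242), orange (268,273), the rusty medium nut (158,241) and the bright small nut (199,234). By description I choose the dark one, (243,242) top and (290,263) scene. The jig's large pocket is at top (331,185), and the pipe is on the stand at top (164,147), scene (160,249). The bearing race is at top (220,153).

```bash
cat > h.py <<'E'
import numpy as np, cv2
from scipy.spatial.transform import Rotation as R
from bench import manip, eyes
rot=lambda q: R.from_quat(np.roll(q,-1))
def cam(n,s=None):
    m=eyes.camera_model(n)
    if n!="wrist": return m,np.array(m["eye"]),rot(m["attitude"]).as_matrix()
    s=s or manip.read_state(); T=np.array(m["T_tool_cam"]); A=rot(s["tcp_rot"]).as_matrix()
    return m,A@T[:3,3]+s["position"],A@T[:3,:3]
def ray(n,px,s=None):
    m,e,A=cam(n,s); px=np.atleast_2d(np.asarray(px,float))
    u=(px[:,0]-m["cx"])/m["fx"]; v=(px[:,1]-m["cy"])/m["fy"]
    if n=="wrist":
        r=np.hypot(u,v)+1e-12; d=np.c_[u/r*np.sin(r),-v/r*np.sin(r),-np.cos(r)]
    else: d=np.c_[u,-v,-np.ones(len(u))]
    d=d@A.T; return e,d/np.linalg.norm(d,axis=1,keepdims=True)
def onz(n,px,z,s=None):
    e,d=ray(n,px,s); return e+d*((z-e[2])/d[:,2:])
def onplane(n,px,p,nv,s=None):
    e,d=ray(n,px,s); return e+d*(((p-e)@nv)/(d@nv))[:,None]
def proj(n,P,s=None):
    m,e,A=cam(n,s); c=(np.atleast_2d(P)-e)@A; x,y,z=c[:,0],-c[:,1],-c[:,2]
    if n=="wrist":
        h=np.hypot(x,y)+1e-12; k=np.arctan2(h,z)/h
    else: k=1/z
    return np.c_[m["cx"]+m["fx"]*x*k,m["cy"]+m["fy"]*y*k]
def tri(rays):
    M=np.zeros((3,3));b=np.zeros(3)
    for e,d in rays:
        P=np.eye(3)-np.outer(d[0],d[0]);M+=P;b+=P@e
    x=np.linalg.solve(M,b); return x,[np.linalg.norm((np.eye(3)-np.outer(d[0],d[0]))@(x-e))*1e3 for e,d in rays]
def shot(name,s=None):
    s=manip.read_state(); im=eyes.grab_frame("wrist"); np.savez(f"pics/{name}.npz",im=im,**s); cv2.imwrite(f"pics/{name}.png",im[:,:,::-1]); return im,s
def load(name):
    z=np.load(f"pics/{name}.npz"); return z["im"],{k:z[k] for k in z.files if k!="im"}
E
python3 - <<'E'
from h import *
np.set_printoptions(precision=4,suppress=True)
for n,a,b,z in [("large",(243,242),(290,263),.0085),("med",(158,241),(236,326),.007),("small",(199,234),(258,291),.006),("orange",(268,273),(330,260),.008),("purple",(283,242),(308,240),.008),("pocketL",(331,185),(284,210),.014),("pipe",(164,147),(160,248),.05),("race",(220,153),(204,230),.05)]:
    print(n,onz("top",a,z)[0],tri([ray("top",a),ray("scene",b)]))
print("jig corners",onz("top",[(308,164),(409,160),(412,203),(310,208)],.0205))
print("stand corners",onz("top",[(142,168),(146,112),(254,127),(248,184)],0.03))
im=cv2.imread("pics/top0.png"); cr=im[215:290,140:300]
cv2.imwrite("pics/crop1.png",np.vstack([cv2.resize(cr,(640,300),interpolation=cv2.INTER_CUBIC),cv2.resize(im[100:190,135:275],(640,411)[0:2],interpolation=cv2.INTER_CUBIC)[:290]]))
E
```

```text
large [0.4215 0.0776 0.0085] (array([0.4207, 0.0773, 0.008 ]), [np.float64(0.8693973554184308), np.float64(0.8693973554185473)])
med [0.4286 0.2596 0.007 ] (array([0.4287, 0.2604, 0.0037]), [np.float64(0.16616399011934826), np.float64(0.16616399011926444)])
small [0.4412 0.1717 0.006 ] (array([0.4401, 0.1716, 0.0027]), [np.float64(1.254962245590855), np.float64(1.2549622455910343)])
orange [0.3543 0.0259 0.008 ] (array([0.3536, 0.0257, 0.0066]), [np.float64(0.587219904105675), np.float64(0.5872199041058055)])
purple [ 0.4192 -0.0078  0.008 ] (array([ 0.4195, -0.0077,  0.0083]), [np.float64(0.30844489453000135), np.float64(0.3084448945299462)])
pocketL [ 0.5381 -0.1138  0.014 ] (array([ 0.541 , -0.119 , -0.0236]), [np.float64(1.5824954330898608), np.float64(1.5824954330898435)])
pipe [0.6228 0.2343 0.05  ] (array([0.6177, 0.2287, 0.0748]), [np.float64(0.08845102036764226), np.float64(0.08845102036774748)])
race [0.607  0.1183 0.05  ] (array([0.6061, 0.1177, 0.0469]), [np.float64(1.7108104397349957), np.float64(1.7108104397347703)])
jig corners [[ 0.5837 -0.0656  0.0205]
 [ 0.5864 -0.2811  0.0205]
 [ 0.4943 -0.2833  0.0205]
 [ 0.4896 -0.0669  0.0205]]
stand corners [[0.5833 0.286  0.03  ]
 [0.7032 0.2763 0.03  ]
 [0.6645 0.0472 0.03  ]
 [0.5432 0.0628 0.03  ]]
```

View pics/crop1.png

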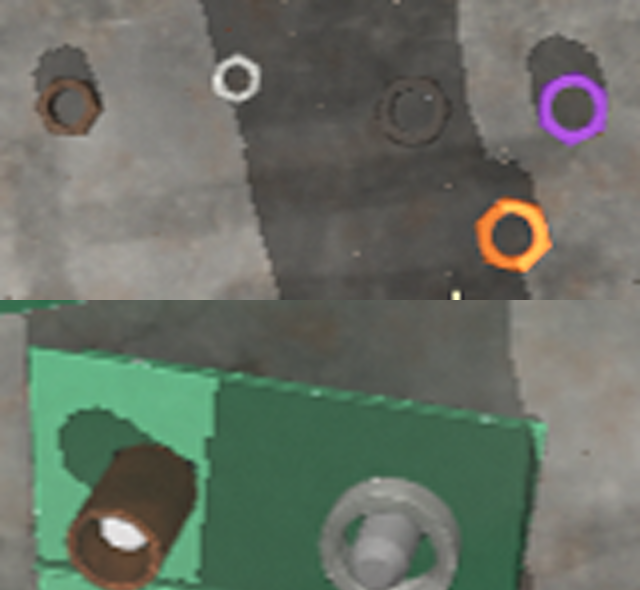

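The crop shows a thick dark hexagon ring at crop (414,110) in the shadow, which is the right nut. Purple (572,108) and orange (513,235) are decoys. The pipe leans toward the robot. I'll move over the jig first and take a close look.

Request:
step_arm([
  [46, 40, 10, 0, 0, -0.1, 1],
  [80, 80, 20, 0, 0, -0.2, 1],
  [110, 125, 30, 0, 0, -0.3, 1],
  [130, 170, 40, 0, 0, -0.38, 1],
  [150, 215, 47, 0, 0, -0.38, 1],
  [170, 260, 47, 0, 0, -0.38, 1],
  [190, 305, 47, 0, 0, -0.38, 1],
  [210, 350, 47, 0, 0, -0.38, 1],
])

```text
t: 0.95
position: [0.4175, -0.1971, 0.2508]
tcp_rot: [-0.001, 1.0, 0.001, 0.0]
wrist_force: [1.3, -0.6, 0.3]
gripper_width: 0.0858
```

Request:
step_arm([
  [20, 40, 0, 0, 0, 0, 1],
  [36, 83, 0, 0, 0, 0, 1],
  [36, 83, 0, 0, 0, 0, 1],
  [36, 83, 0, 0, 0, 0, 1],
])

```text
t: 1.35
position: [0.4536, -0.1129, 0.2506]
tcp_rot: [-0.001, 1.0, 0.002, 0.0]
wrist_force: [-0.6, -0.5, 0.7]
gripper_width: 0.0853
```

Run:
```python
from h import *
np.set_printoptions(precision=4,suppress=True)
im,s=shot("w1"); print(s["position"],R.from_matrix(rot(s["tcp_rot"]).as_matrix()).as_matrix(),s["t"])
```

```text
[ 0.4536 -0.1129  0.2506] [[ 1.      0.0047  0.0001]
 [ 0.0047 -1.      0.001 ]
 [ 0.0001 -0.001  -1.    ]] 1.35
```

View pics/w1.png

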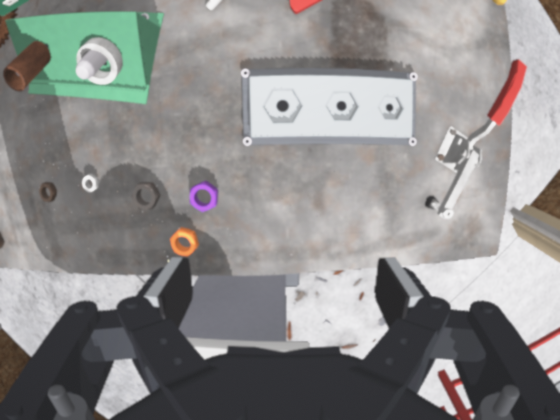

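The wrist view shows the jig at (245–415, 72–143) with its large pocket at (283,105), the dark nut at (148,196), and the pipe at (25,65). I'll measure the jig by warping the wrist image onto its top plane.

```bash
cat >> h.py <<'E'
def rect(im,s,c,z,half,mm=.5):
    """orthophoto on plane z round c: col grows with -y, row grows with -x"""
    n=int(2*half/mm*1000); j,i=np.meshgrid(np.arange(n),np.arange(n))
    X=c[0]+half-i*mm/1000; Y=c[1]+half-j*mm/1000
    p=proj("wrist",np.c_[X.ravel(),Y.ravel(),np.full(X.size,z)],s).astype(np.float32).reshape(n,n,2)
    return cv2.remap(im,p[...,0],p[...,1],cv2.INTER_CUBIC)
def unpx(p,c,half,mm=.5):
    p=np.atleast_2d(p); return np.c_[c[0]+half-p[:,1]*mm/1000,c[1]+half-p[:,0]*mm/1000]
E
python3 - <<'E'
from h import *
np.set_printoptions(precision=4,suppress=True)
im,s=load("w1"); c=(.54,-.174); o=rect(im,s,c,.0205,.14)
g=cv2.cvtColor(o,cv2.COLOR_RGB2GRAY)
m=(g>165).astype(np.uint8); m=cv2.morphologyEx(m,cv2.MORPH_OPEN,np.ones((15,15)))
cs,_=cv2.findContours(m,cv2.RETR_EXTERNAL,cv2.CHAIN_APPROX_NONE); k=max(cs,key=cv2.contourArea)
r=cv2.minAreaRect(k); print("rect",unpx(r[0],c,.14),np.array(r[1])*.5,r[2]); cv2.drawContours(o,[np.int32(cv2.boxPoints(r))],0,(255,0,0),1)
# dark through-holes
m=(g<70).astype(np.uint8); x,y,w,h=cv2.boundingRect(k); mm=np.zeros_like(m); mm[y+10:y+h-10,x+10:x+w-10]=m[y+10:y+h-10,x+10:x+w-10]
cs,_=cv2.findContours(mm,cv2.RETR_EXTERNAL,cv2.CHAIN_APPROX_NONE)
for q in cs:
    if cv2.contourArea(q)>40: e=cv2.minEnclosingCircle(q); print("hole@z.0205",unpx(e[0],c,.14),e[1]*.5, e[0])
o2=rect(im,s,(.42,.077),.017,.04,.2)
v=np.hstack([o[100:460],np.zeros((360,4,3),np.uint8)]); 
b=np.clip(cv2.resize(o2,(360,360)).astype(float)*1.8,0,255).astype(np.uint8)
vv=np.hstack([cv2.resize(v[:, :],(440,282)),cv2.resize(b,(282,282))]); cv2.imwrite("pics/rect1.png",vv[:,:,::-1])
E
```

```text
rect [[ 0.5371 -0.1754]] [ 76.924 205.553] 88.70783233642578
hole@z.0205 [[ 0.5361 -0.1122]] 4.530135631561279 (156.5, 287.8636474609375)
hole@z.0205 [[ 0.5379 -0.1838]] 3.470653772354126 (299.68280029296875, 284.1236572265625)
hole@z.0205 [[ 0.5391 -0.2454]] 2.1151785850524902 (422.7727355957031, 281.8409118652344)
```

View pics/rect1.png

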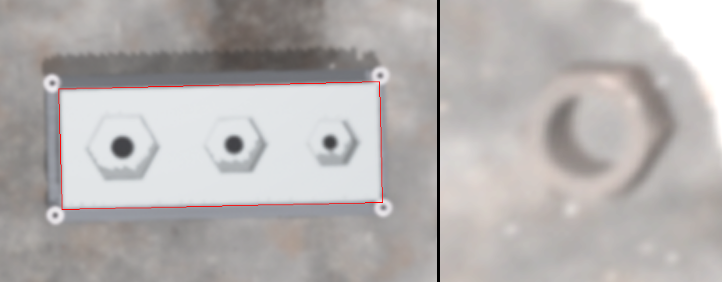

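The jig rectangle measures 76.9 x 205.6 mm (should be 76 x 206), yawed about +1.3°. The pocket hole is at about (0.536, -0.112). Next I go over the dark nut.

Request:
step_arm([
  [-10, 45, -10, 0, 0, 0, 0.8],
  [-20, 90, -40, 0, 0, 0, 0.7],
  [-30, 140, -70, 0, 0, 0, 0.65],
  [-34, 190, -90, 0, 0, 0, 0.65],
  [-34, 190, -90, 0, 0, 0, 0.65],
  [-34, 190, -90, 0, 0, 0, 0.65],
  [-34, 190, -90, 0, 0, 0, 0.65],
])

```text
t: 2.1
position: [0.4197, 0.0749, 0.1607]
tcp_rot: [-0.0, 1.0, 0.001, 0.0]
wrist_force: [-0.8, -0.1, -0.4]
gripper_width: 0.0558
```

Run:
```python
from h import *
np.set_printoptions(precision=4,suppress=True)
im,s=shot("w2"); print(s["position"],s["gripper_width"],s["t"],proj("wrist",[[.42,.077,.017],s["position"]],s))
o2=rect(im,s,(.42,.077),.017,.04,.2)
b=np.clip(cv2.GaussianBlur(o2,(5,5),0).astype(float)*2,0,255).astype(np.uint8)
vv=np.hstack([cv2.resize(b,(400,400)),cv2.resize(im,(400,300))[:0+300] if 0 else np.vstack([cv2.resize(im,(400,300)),np.zeros((100,400,3),np.uint8)])]); cv2.imwrite("pics/rect2.png",vv[:,:,::-1])
```

```text
[0.4197 0.0749 0.1607] 0.0558318813526006 2.1 [[279.9466 187.6838]
 [281.4951 245.7441]]
```

View pics/rect2.png

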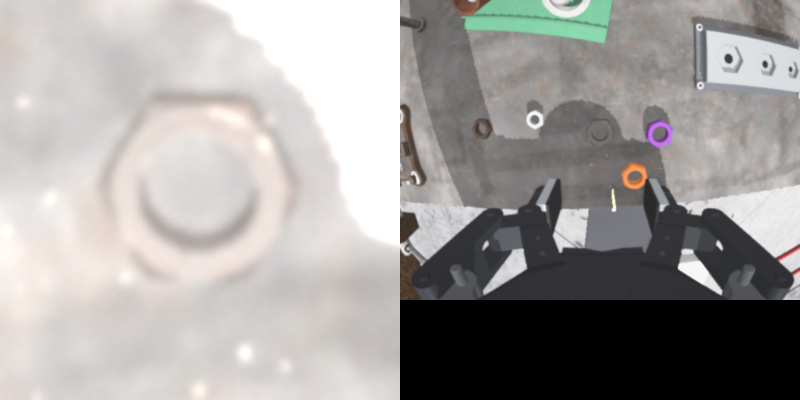

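In the patch the nut's hexagon has flats facing ±x (yaw about 1°, the same as the jig). Its centre at patch (195,187) gives world (0.4226, 0.078), which agrees with the top view (0.4215, 0.0776). I'll check the fingertip height in this image, then grip with the jaws turned by 30°.

Run:
```python
from h import *
np.set_printoptions(precision=1,suppress=True)
im,s=load("w2"); A=rot(s["tcp_rot"]).as_matrix()
for dz in (-.006,0,.004,.008,.012):
    print(dz,proj("wrist",[s["position"]+A@[.011*k,.028*j,dz] for k in(1,-1) for j in (1,-1)],s).ravel())
cv2.imwrite("pics/tips.png",cv2.resize(np.hstack([im[230:330,180:280],im[230:330,290:390]]),(800,400),interpolation=cv2.INTER_CUBIC)[:,:,::-1])
```

```text
-0.006 [334.  230.9 229.  230.8 331.7 267.7 231.3 267.7]
0 [332.4 227.1 230.6 227.  330.3 263.  232.8 263. ]
0.004 [331.3 224.7 231.7 224.6 329.4 260.  233.7 260. ]
0.008 [330.4 222.3 232.7 222.3 328.5 257.1 234.7 257.1]
0.012 [329.4 220.1 233.7 220.1 327.7 254.4 235.6 254.3]
```

View pics/tips.png

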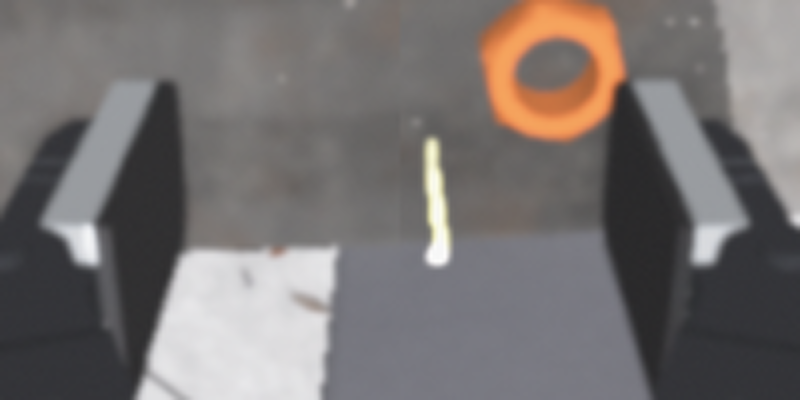

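The fingertips appear about 30 mm nearer the camera than tips_ahead suggests. I won't trust either value yet: I'll straddle the nut high up and let touch or a closer view decide.

Request:
step_arm([
  [3, 3, 0, 0, 0, 0.14, 0.65],
  [3, 3, 0, 0, 0, 0.28, 0.65],
  [3, 3, -20, 0, 0, 0.42, 0.65],
  [3, 3, -50, 0, 0, 0.545, 0.65],
  [3, 3, -90, 0, 0, 0.545, 0.65],
  [3, 3, -120, 0, 0, 0.545, 0.65],
  [3, 3, -120, 0, 0, 0.545, 0.65],
  [3, 3, -120, 0, 0, 0.545, 0.65],
])

```text
t: 2.95
position: [0.4237, 0.0764, 0.0417]
tcp_rot: [-0.0, 0.963, 0.268, 0.0]
wrist_force: [0.6, -0.2, 0.4]
gripper_width: 0.0559
```

Run:
```python
from h import *
np.set_printoptions(precision=4,suppress=True)
im,s=shot("w3"); print(s["position"],s["gripper_width"],s["wrist_force"],s["q"],rot(s["tcp_rot"]).as_matrix()[:,:2].T)
P=s["position"]; A=rot(s["tcp_rot"]).as_matrix()
p=proj("wrist",[[.4225,.078,.017],[.4225,.078,.0]],s);print(p)
a=cv2.convertScaleAbs(cv2.resize(im[90:330,120:440],(640,480)),alpha=1.6)
cv2.imwrite("pics/w3c.png",a[:,:,::-1])
```

```text
[0.4237 0.0764 0.0417] 0.05591600897480037 [ 0.5611 -0.2258  0.4377] [-0.009   0.1615 -0.5803  0.8288  0.0007  2.5896] [[ 0.8562  0.5167  0.0006]
 [ 0.5167 -0.8562 -0.0004]]
[[278.0751 229.7384]
 [278.4285 221.0516]]
```

View pics/w3c.png

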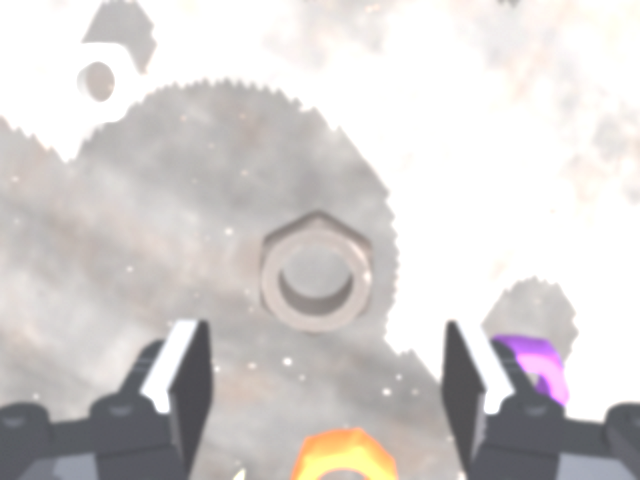

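The nut sits between the fingers with its flats parallel to the jaws, at raw (278,229) against a prediction of (278,230). The tips look well above it. I descend in small steps and watch the force.

Request:
step_arm([
  [-1, 1.6, -10, 0, 0, 0, 0.65],
  [-1, 1.6, -18, 0, 0, 0, 0.65],
  [-1, 1.6, -25, 0, 0, 0, 0.65],
  [-1, 1.6, -25, 0, 0, 0, 0.65],
])

```text
t: 3.4
position: [0.4228, 0.0784, 0.0167]
tcp_rot: [-0.0, 0.963, 0.269, 0.001]
wrist_force: [-0.3, -0.3, -0.3]
gripper_width: 0.0557
```

Run:
```python
from h import *
np.set_printoptions(precision=4,suppress=True)
im,s=shot("w4"); print(s["position"],s["wrist_force"])
a=cv2.convertScaleAbs(cv2.resize(im[150:330,160:400],(640,480)),alpha=1.6)
cv2.imwrite("pics/w4c.png",a[:,:,::-1]); print(proj("wrist",[[.4225,.078,.017]],s))
```

```text
[0.4228 0.0784 0.0167] [-0.3223 -0.3225 -0.2563]
[[281.2127 245.7716]]
```

View pics/w4c.png

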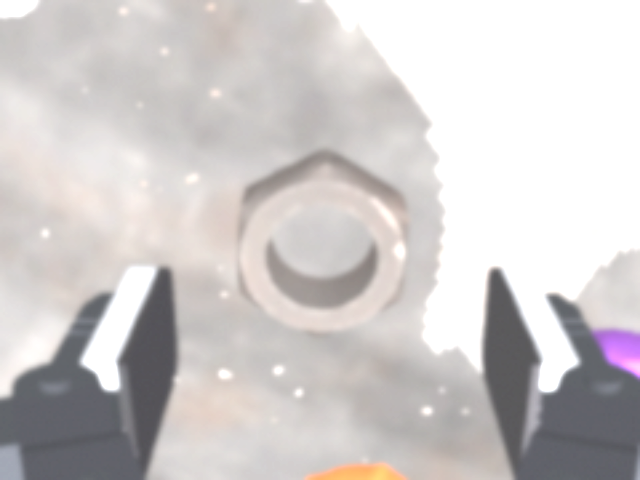

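The tips are still clearly above the nut, with no contact at TCP z = 0.0167, so the image cue is right. I continue down in small steps.

Request:
step_arm([
  [0, 0, -8, 0, 0, 0, 0.65],
  [0, 0, -15, 0, 0, 0, 0.65],
  [0, 0, -20, 0, 0, 0, 0.65],
  [0, 0, -20, 0, 0, 0, 0.65],
])

```text
t: 3.85
position: [0.4222, 0.0784, -0.0039]
tcp_rot: [-0.0, 0.963, 0.269, -0.0]
wrist_force: [-0.5, 0.3, 0.1]
gripper_width: 0.0556
```

Request:
step_arm([
  [0, 0, -5, 0, 0, 0, 0.65],
  [0, 0, -10, 0, 0, 0, 0.65],
  [0, 0, -10, 0, 0, 0, 0.65],
])

```text
t: 4.15
position: [0.4216, 0.0784, -0.0146]
tcp_rot: [-0.001, 0.963, 0.269, -0.001]
wrist_force: [-0.1, 0.1, -0.8]
gripper_width: 0.0556
```

Request:
step_arm([
  [0, 0, -3, 0, 0, 0, 0.65],
  [0, 0, -5, 0, 0, 0, 0.65],
  [0, 0, -5, 0, 0, 0, 0.65],
])

```text
t: 4.45
position: [0.4214, 0.0784, -0.0198]
tcp_rot: [-0.001, 0.963, 0.269, -0.001]
wrist_force: [-0.4, -0.8, -0.3]
gripper_width: 0.0553
```

Request:
step_arm([
  [0, 0, -3, 0, 0, 0, 0.65],
  [0, 0, -5, 0, 0, 0, 0.65],
  [0, 0, -5, 0, 0, 0, 0.65],
])

```text
t: 4.75
position: [0.4211, 0.0784, -0.0251]
tcp_rot: [-0.001, 0.963, 0.269, -0.001]
wrist_force: [-0.4, 0.5, -0.3]
gripper_width: 0.056
```

Request:
step_arm([
  [1, 0, -2, 0, 0, 0, 0.65],
  [1, 0, -3, 0, 0, 0, 0.65],
  [1, 0, -3, 0, 0, 0, 0.65],
])

```text
t: 5.05
position: [0.422, 0.0783, -0.0283]
tcp_rot: [-0.001, 0.963, 0.269, -0.001]
wrist_force: [-0.8, 0.1, -0.1]
gripper_width: 0.0554
```

Request:
step_arm([
  [0, 0, -1, 0, 0, 0, 0.65],
  [0, 0, -2, 0, 0, 0, 0.65],
  [0, 0, -2, 0, 0, 0, 0.65],
])

```text
t: 5.35
position: [0.4219, 0.0784, -0.0304]
tcp_rot: [-0.001, 0.963, 0.269, -0.001]
wrist_force: [0.0, -0.2, 0.7]
gripper_width: 0.0555
```

Request:
step_arm([
  [0, 0, -1, 0, 0, 0, 0.65],
  [0, 0, -2, 0, 0, 0, 0.65],
  [0, 0, -2, 0, 0, 0, 0.65],
])

```text
t: 5.65
position: [0.4221, 0.0783, -0.031]
tcp_rot: [-0.0, 0.963, 0.269, -0.001]
wrist_force: [-5.3, 0.4, 17.3]
gripper_width: 0.0556
```

Request:
step_arm([
  [0, 0, -1, 0, 0, 0, 0.65],
  [0, 0, -2, 0, 0, 0, 0.65],
  [0, 0, -2, 0, 0, 0, 0.65],
])

```text
t: 5.95
position: [0.4221, 0.0783, -0.0311]
tcp_rot: [-0.0, 0.963, 0.269, -0.001]
wrist_force: [-8.4, -0.5, 26.1]
gripper_width: 0.0557
```

The fingertips touch the table at TCP z = -0.031. The real tips are therefore about 31 mm behind the reported TCP at this opening, as the picture showed, and I'll use that. I raise to grip the nut's upper half and close.

Request:
step_arm([
  [0, 0, 8, 0, 0, 0, 0.65],
  [0, 0, 12.5, 0, 0, 0, 0.65],
  [0, 0, 12.5, 0, 0, 0, 0.3],
  [0, 0, 12.5, 0, 0, 0, 0.2],
  [0, 0, 12.5, 0, 0, 0, 0.2],
  [0, 0, 12.5, 0, 0, 0, 0.2],
  [0, 0, 12.5, 0, 0, 0, 0.2],
])

```text
t: 6.65
position: [0.4227, 0.0784, -0.018]
tcp_rot: [-0.0, 0.963, 0.269, -0.0]
wrist_force: [-2.9, 0.7, 11.8]
gripper_width: 0.0335
```

Request:
step_arm([
  [0, 0, 0, 0, 0, 0, 0.2],
  [0, 0, 0, 0, 0, 0, 0.2],
])

```text
t: 6.85
position: [0.4226, 0.0783, -0.018]
tcp_rot: [-0.0, 0.963, 0.269, -0.0]
wrist_force: [-0.9, -0.3, 7.5]
gripper_width: 0.0335
```

Run:
```python
from h import *
np.set_printoptions(precision=4,suppress=True)
im,s=shot("w5"); print(s["position"],s["wrist_force"],s["gripper_width"],s["moment"])
a=cv2.convertScaleAbs(cv2.resize(im[170:350,160:400],(640,480)),alpha=1.8)
cv2.imwrite("pics/w5c.png",a[:,:,::-1])
```

```text
[ 0.4226  0.0783 -0.018 ] [-0.8829 -0.3413  7.535 ] 0.033511405772156076 [ 0.0236  0.3166 -0.0657]
```

View pics/w5c.png

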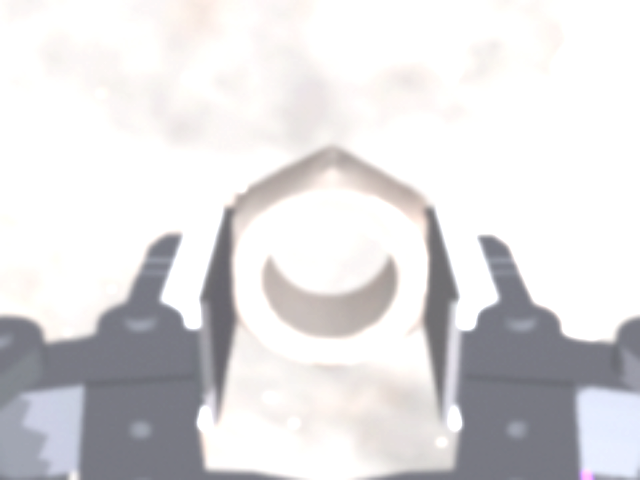

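The nut is gripped squarely across its flats, with the face centre near crop (331,276), raw (284,273.5). I check that against its position before the grip and work out the move to the pocket.

Run:
```python
from h import *
np.set_printoptions(precision=4,suppress=True)
im,s=load("w5"); n=onz("wrist",(284.3,273.5),.017,s)[0]; print("nut",n, "tcp",s["position"], "n-tcp in tool",rot(s["tcp_rot"]).inv().apply(n-s["position"]))
im,s1=load("w1"); g=cv2.cvtColor(im,cv2.COLOR_RGB2GRAY)[90:120,265:300]; m=(g<70).astype(np.uint8); M=cv2.moments(m,True); h=(M["m10"]/M["m00"]+265,M["m01"]/M["m00"]+90); print(h,onz("wrist",h,.014,s1),M["m00"])
# second opinion from w2 (jig seen at edge) and top
_,s2=load("w2"); im2,_=load("w2"); g=cv2.cvtColor(im2,cv2.COLOR_RGB2GRAY); p=proj("wrist",[[.5363,-.1122,.014]],s2)[0]; x,y=np.int32(p); w=g[y-9:y+10,x-9:x+10]; m=(w<70).astype(np.uint8);M=cv2.moments(m,True)
if M["m00"]: h=(M["m10"]/M["m00"]+x-9,M["m01"]/M["m00"]+y-9); print("w2",p,h,onz("wrist",h,.014,s2),M["m00"])
```

```text
nut [0.4239 0.0771 0.017 ] tcp [ 0.4226  0.0783 -0.018 ] n-tcp in tool [ 0.0005  0.0017 -0.035 ]
(282.0, 105.5) [[ 0.5356 -0.1123  0.014 ]] 38.0
w2 [460.4836  81.2648] (np.float64(459.55384615384617), np.float64(81.67692307692307)) [[ 0.5357 -0.111   0.014 ]] 65.0
```

Request:
step_arm([
  [0, 0, 5, 0, 0, 0, 0.2],
  [0, 0, 25, 0, 0, 0, 0.2],
  [0, 0, 60, 0, 0, 0, 0.2],
  [0, 0, 60, 0, 0, 0, 0.2],
])

```text
t: 7.3
position: [0.4255, 0.0784, 0.0452]
tcp_rot: [0.001, 0.963, 0.269, 0.002]
wrist_force: [0.6, 0.0, -1.2]
gripper_width: 0.0336
```

Request:
step_arm([
  [10, -10, 30, 0, 0, 0, 0.2],
  [30, -45, 50, 0, 0, 0, 0.2],
  [55, -90, 65, 0, 0, 0, 0.2],
  [80, -135, 75, 0, 0, 0, 0.2],
  [109, -189, 75, 0, 0, 0, 0.2],
  [109, -189, 75, 0, 0, 0, 0.2],
  [109, -189, 75, 0, 0, 0, 0.2],
])

```text
t: 8.0
position: [0.5352, -0.113, 0.1189]
tcp_rot: [0.0, 0.964, 0.267, 0.002]
wrist_force: [-0.7, 0.1, -1.4]
gripper_width: 0.0336
```

Run:
```python
from h import *
np.set_printoptions(precision=4,suppress=True)
im,s=shot("w6"); A=rot(s["tcp_rot"]); print(s["position"],A.as_matrix().T[:2],s["gripper_width"])
g=cv2.cvtColor(im,cv2.COLOR_RGB2GRAY); p=proj("wrist",[[.5358,-.112,.014]],s)[0]; print(p); x,y=np.int32(p)
w=g[y-35:y+36,x-35:x+36]; m=(w<70).astype(np.uint8); n,l,st,c=cv2.connectedComponentsWithStats(m)
for k in range(1,n):
    if st[k][4]>15: print(st[k],c[k]+[x-35,y-35],onz("wrist",c[k]+[x-35,y-35],.014,s))
cw=(.5358,-.112); o=rect(im,s,cw,.0205,.12,.4); gg=cv2.cvtColor(o,cv2.COLOR_RGB2GRAY)
m=cv2.morphologyEx((gg>150).astype(np.uint8),cv2.MORPH_OPEN,np.ones((9,9))); cs,_=cv2.findContours(m,cv2.RETR_EXTERNAL,cv2.CHAIN_APPROX_NONE)
q=max(cs,key=cv2.contourArea); r=cv2.minAreaRect(q); print(unpx(r[0],cw,.12,.4),np.array(r[1])*.4,r[2])
v=np.hstack([cv2.resize(o,(400,400)),cv2.resize(im[60:340,140:420],(400,400))]); cv2.imwrite("pics/w6c.png",v[:,:,::-1])
```

```text
[ 0.5352 -0.113   0.1189] [[ 0.8575  0.5144  0.0036]
 [ 0.5144 -0.8576  0.0018]] 0.033594194884208825
[280.8111 196.5316]
[ 30  29  13  12 127] [280.9528 195.3937] [[ 0.5367 -0.1116  0.014 ]]
[[ 0.5153 -0.1151]] [144.4787 263.8856] 59.96353530883789
```

Request:
step_arm([
  [0, 2.5, -20, 0, 0, 0, 0.2],
  [0, 2.5, -45, 0, 0, 0, 0.2],
  [0, 2.5, -45, 0, 0, 0, 0.2],
  [0, 2.5, -45, 0, 0, 0, 0.2],
])

```text
t: 8.45
position: [0.5324, -0.1069, 0.0733]
tcp_rot: [-0.001, 0.963, 0.268, 0.0]
wrist_force: [-0.4, 0.5, -0.6]
gripper_width: 0.0334
```

Run:
```python
from h import *
np.set_printoptions(precision=4,suppress=True)
im,s=shot("w7"); A=rot(s["tcp_rot"]); print(s["position"],A.as_matrix().T[:2],s["gripper_width"])
g=cv2.cvtColor(im,cv2.COLOR_RGB2GRAY); p=proj("wrist",[[.5363,-.1116,.014]],s)[0]; print(p); x,y=np.int32(p)
w=g[y-35:y+36,x-35:x+36]; m=(w<70).astype(np.uint8); n,l,st,c=cv2.connectedComponentsWithStats(m)
for k in range(1,n):
    if st[k][4]>15: print(st[k],c[k]+[x-35,y-35],onz("wrist",c[k]+[x-35,y-35],.014,s))
print("nut now", A.apply([.0005,.0017,-.035])+s["position"])
v=np.hstack([cv2.resize(im[130:330,180:380],(400,400),interpolation=cv2.INTER_CUBIC),cv2.convertScaleAbs(cv2.resize(im[130:330,180:380],(400,400),interpolation=cv2.INTER_CUBIC),alpha=1.8)]); cv2.imwrite("pics/w7c.png",v[:,:,::-1])
```

```text
[ 0.5324 -0.1069  0.0733] [[ 0.8559  0.5171  0.0012]
 [ 0.5171 -0.8559 -0.0023]] 0.033361699049356465
[289.8925 211.9128]
[ 29  28  16  15 195] [290.4615 210.9128] [[ 0.5372 -0.1116  0.014 ]]
nut now [ 0.5337 -0.1082  0.1083]
```

View pics/w7c.png

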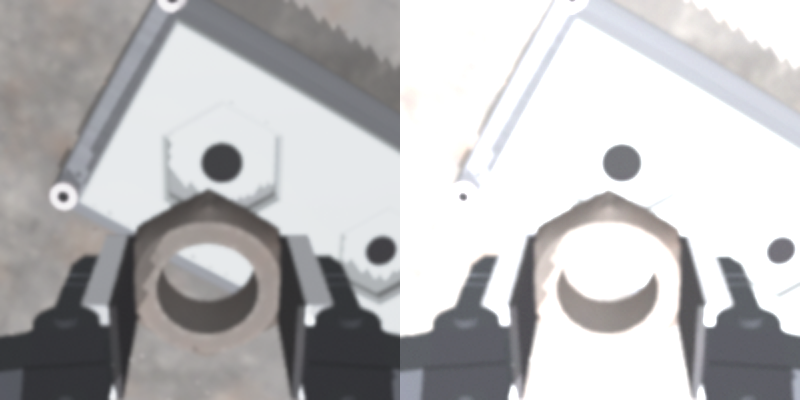

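The picture shows the nut hanging between the pads at (208,285) in the crop, with its flats parallel to the pocket's side walls (165 and 278). The pocket hole is at (222,162). Measured again it's at (0.5370,-0.1116), so the nut needs to go +3.4/-3.4 mm.

Request:
step_arm([
  [3.4, -3.4, -15, 0, 0, 0, 0.2],
  [3.4, -3.4, -30, 0, 0, 0, 0.2],
  [3.4, -3.4, -45, 0, 0, 0, 0.2],
  [3.4, -3.4, -50, 0, 0, 0, 0.2],
  [3.4, -3.4, -50, 0, 0, 0, 0.2],
  [3.4, -3.4, -50, 0, 0, 0, 0.2],
])

```text
t: 9.1
position: [0.5375, -0.1111, 0.0248]
tcp_rot: [-0.0, 0.963, 0.268, 0.002]
wrist_force: [1.1, -0.2, -0.4]
gripper_width: 0.0332
```

Request:
step_arm([
  [-1.8, 0.7, -8, 0, 0, 0, 0.2],
  [-1.8, 0.7, -16, 0, 0, 0, 0.2],
  [-1.8, 0.7, -16, 0, 0, 0, 0.2],
  [-1.8, 0.7, -16, 0, 0, 0, 0.2],
])

```text
t: 9.5
position: [0.5353, -0.1103, 0.0085]
tcp_rot: [-0.001, 0.963, 0.268, 0.001]
wrist_force: [-0.5, -0.5, -1.4]
gripper_width: 0.0337
```

Run:
```python
from h import *
np.set_printoptions(precision=4,suppress=True)
s=manip.read_state(); A=rot(s["tcp_rot"]); print(s["position"],s["wrist_force"],A.as_matrix(),A.apply([.0005,.0017,-.035])+s["position"])
```

```text
[ 0.5353 -0.1103  0.0085] [-0.4713 -0.4566 -1.3654] [[ 0.8561  0.5169  0.0022]
 [ 0.5169 -0.8561  0.0017]
 [ 0.0028 -0.0003 -1.    ]] [ 0.5365 -0.1116  0.0435]
```

Aligned to within 0.5 mm. I lower in small steps.

Request:
step_arm([
  [0.4, 0, -3, 0, 0, 0, 0.2],
  [0.4, 0, -6, 0, 0, 0, 0.2],
  [0.4, 0, -6, 0, 0, 0, 0.2],
])

```text
t: 9.8
position: [0.5354, -0.1102, 0.002]
tcp_rot: [-0.001, 0.963, 0.268, 0.001]
wrist_force: [-0.1, -0.5, -0.6]
gripper_width: 0.0337
```

Request:
step_arm([
  [0, 0, -2, 0, 0, 0, 0.2],
  [0, 0, -4, 0, 0, 0, 0.2],
  [0, 0, -4, 0, 0, 0, 0.2],
])

```text
t: 10.1
position: [0.5356, -0.1102, -0.0021]
tcp_rot: [-0.001, 0.963, 0.268, 0.001]
wrist_force: [1.4, -0.0, -1.2]
gripper_width: 0.0337
```

Request:
step_arm([
  [0, 0, -1, 0, 0, 0, 0.2],
  [0, 0, -2, 0, 0, 0, 0.2],
  [0, 0, -2, 0, 0, 0, 0.2],
])

```text
t: 10.4
position: [0.5358, -0.1103, -0.0039]
tcp_rot: [-0.001, 0.963, 0.268, 0.001]
wrist_force: [0.6, 0.2, 2.2]
gripper_width: 0.0338
```

Request:
step_arm([
  [0, 0, -1, 0, 0, 0, 0.2],
  [0, 0, -1, 0, 0, 0, 0.2],
])

```text
t: 10.6
position: [0.5359, -0.1102, -0.0039]
tcp_rot: [-0.0, 0.963, 0.268, 0.002]
wrist_force: [-2.0, 1.2, 7.6]
gripper_width: 0.0335
```

Contact came at TCP z = -0.0039, and seating was expected at -0.004. I release and rise.

Request:
step_arm([
  [0, 0, 0.5, 0, 0, 0, 0.4],
  [0, 0, 0.5, 0, 0, 0, 0.65],
  [0, 0, 0.5, 0, 0, 0, 0.65],
  [0, 0, 0.5, 0, 0, 0, 0.65],
  [0, 0, 20, 0, 0, 0, 0.65],
  [0, 0, 60, 0, 0, 0, 0.7],
  [0, 0, 100, 0, 0, 0, 0.7],
  [0, 0, 100, 0, 0, 0, 0.7],
])

```text
t: 11.4
position: [0.5397, -0.1116, 0.1017]
tcp_rot: [0.002, 0.963, 0.268, 0.006]
wrist_force: [1.4, 0.1, 0.8]
gripper_width: 0.0598
```

Request:
step_arm([
  [0, 0, 0, 0, 0, 0, 0.7],
  [0, 0, 0, 0, 0, 0, 0.7],
])

```text
t: 11.6
position: [0.5399, -0.1117, 0.1015]
tcp_rot: [0.003, 0.963, 0.268, 0.006]
wrist_force: [0.0, -0.5, -0.2]
gripper_width: 0.06
```

Run:
```python
from h import *
np.set_printoptions(precision=4,suppress=True)
im,s=shot("w8"); print(s["position"],s["gripper_width"],s["t"])
c=(.5365,-.1116)
o=rect(im,s,c,.031,.05,.2); hsv=cv2.cvtColor(o,cv2.COLOR_RGB2HSV); g=cv2.cvtColor(o,cv2.COLOR_RGB2GRAY)
m=((g<150)&(g>0)).astype(np.uint8); m=cv2.morphologyEx(m,cv2.MORPH_OPEN,np.ones((7,7)))
n,l,st,cc=cv2.connectedComponentsWithStats(m)
for k in range(1,n):
    if st[k][4]>500: print(st[k],unpx(cc[k],c,.05,.2))
top=eyes.grab_frame("top"); sc=eyes.grab_frame("scene")
a=cv2.resize(o,(400,400)); 
pt=np.int32(proj("top",[[.6177,.2287,.07]])[0]); ps=np.int32(proj("scene",[[.6177,.2287,.07]])[0])
b=cv2.resize(im[60:340,140:420],(400,400))
d=cv2.resize(top[100:190,130:265],(400,267)); e=cv2.resize(sc[190:290,110:260],(400,267))
np.save("pics/top8.npy",top);np.save("pics/scene8.npy",sc)
cv2.imwrite("pics/w8c.png",np.vstack([np.hstack([a,b])[:320],np.hstack([d,e])])[:,:,::-1])
```

```text
[ 0.5399 -0.1117  0.1015] 0.06004628645448966 11.6
[   32     0   468   361 28856] [[ 0.5748 -0.1065]]
[   0   49   52  366 4931] [[ 0.5318 -0.0635]]
[ 148  152  172  128 5386] [[ 0.5487 -0.1051]]
[ 200  193   77   73 4413] [[ 0.5409 -0.1094]]
[ 194  213  120  103 4275] [[ 0.5304 -0.1152]]
[ 370  434   53   57 1963] [[ 0.4946 -0.14  ]]
[226 438  34  24 699] [[ 0.4967 -0.1103]]
```

The nut is released at the expected height. Now the pipe, measured numerically: brown masks in the top and scene views, plus the stand's yaw.

Run:
```python
from h import *
np.set_printoptions(precision=4,suppress=True)
out={}
for n,box in (("top",(130,115,195,185)),("scene",(135,220,195,275))):
    im=np.load(f"pics/{n}8.npy"); x0,y0,x1,y1=box; w=im[y0:y1,x0:x1].astype(int)
    r,g,b=w[...,0],w[...,1],w[...,2]
    m=((r>g+6)&(r>b+6)).astype(np.uint8); m=cv2.morphologyEx(m,cv2.MORPH_CLOSE,np.ones((3,3)))
    k,l,st,c=cv2.connectedComponentsWithStats(m); i=1+np.argmax(st[1:,4]); 
    cs,_=cv2.findContours((l==i).astype(np.uint8),cv2.RETR_EXTERNAL,cv2.CHAIN_APPROX_NONE); h=cv2.convexHull(cs[0]); rr=cv2.minAreaRect(h)
    M=cv2.moments(h); ce=np.array([M["m10"],M["m01"]])/M["m00"]+[x0,y0]
    print(n,st[i],ce,np.array(rr[0])+[x0,y0],rr[1:]); out[n]=np.array(rr[0])+[x0,y0]
P,res=tri([ray("top",out["top"]),ray("scene",out["scene"])]); print("pipe",P,res)
for psi in (-.178,-.15,-.2):
    a=np.array([-np.sin(.698)*np.cos(psi),-np.sin(.698)*np.sin(psi),np.cos(.698)])
    for n in("top","scene"):
        p=proj(n,[P-.031*a,P+.031*a]); print(psi,n,p.ravel(),np.degrees(np.arctan2(*(p[1]-p[0])[::-1])))
# stand yaw from green mask in top
im=np.load("pics/top8.npy"); hsv=cv2.cvtColor(im,cv2.COLOR_RGB2HSV); m=cv2.inRange(hsv,(60,80,40),(90,255,255)); m[:108]=0; m[195:]=0;m[:,:130]=0;m[:,265:]=0
cs,_=cv2.findContours(m,cv2.RETR_EXTERNAL,cv2.CHAIN_APPROX_NONE); q=max(cs,key=cv2.contourArea); ap=cv2.approxPolyDP(cv2.convexHull(q),4,True)[:,0]; print(ap)
print(onz("top",ap,0.),onz("top",ap,.08))
```

```text
top [ 20  17  25  32 346] [162.8457 147.6527] [163.8461 147.2308] ((19.969207763671875, 32.172611236572266), 33.690067291259766)
scene [  9  16  31  30 545] [159.3831 250.4846] [159.5 250.5] ((21.21320343017578, 32.52690887451172), 45.0)
pipe [0.6184 0.2303 0.0695] [np.float64(0.18089340485395936), np.float64(0.18089340485391583)]
-0.178 top [167.9895 140.0486 159.3723 154.6386] 120.56728695813005
-0.178 scene [155.0422 255.2905 164.4536 245.428 ] -46.34054904483986
-0.15 top [167.7255 140.0126 159.65   154.6765] 118.84204837364993
-0.15 scene [154.8058 255.4397 164.7006 245.274 ] -45.77377511853317
-0.2 top [168.1961 140.0819 159.155  154.6034] 121.906689471533
-0.2 scene [155.2312 255.1758 164.2555 245.5466] -46.85736561144738
[[141 110]
 [253 127]
 [244 183]
 [143 167]]
[[0.7164 0.2952 0.    ]
 [0.6718 0.0506 0.    ]
 [0.5492 0.0731 0.    ]
 [0.5903 0.292  0.    ]] [[0.6936 0.2731 0.08  ]
 [0.6525 0.0473 0.08  ]
 [0.5393 0.0681 0.08  ]
 [0.5772 0.2702 0.08  ]]
```

Pipe centre is (0.6184, 0.2303, 0.0695) with a ray gap of 0.2 mm. The stand's back edge measures 229 mm (226 expected), yaw -0.18, and the mask axes agree with a 40° lean. I travel to a standoff point.

Request:
step_arm([
  [-5, 10, 40, 0, 0, 0, 0.75],
  [-10, 50, 75, 0, 0, 0, 0.75],
  [-15, 95, 105, 0, 0, 0, 0.75],
  [-20, 140, 118, 0, 0, 0, 0.75],
  [-25, 185, 118, 0, 0, 0, 0.75],
  [-30, 230, 118, 0, 0, 0, 0.75],
  [-35, 275, 118, 0, 0, 0, 0.75],
  [-40, 312, 118, 0, 0, 0, 0.75],
])

```text
t: 12.55
position: [0.4977, 0.2029, 0.2173]
tcp_rot: [0.002, 0.963, 0.269, 0.004]
wrist_force: [1.0, 1.2, -0.7]
gripper_width: 0.0643
```

Request:
step_arm([
  [0, 0, 0, 0, 0, 0, 0.75],
  [0, 0, 0, 0, 0, 0, 0.75],
])

```text
t: 12.75
position: [0.4968, 0.2036, 0.2161]
tcp_rot: [0.002, 0.963, 0.27, 0.002]
wrist_force: [0.5, -0.8, -0.6]
gripper_width: 0.0641
```

```bash
cat >> h.py <<'E'
FLIP=R.from_euler("z",.5431)*R.from_euler("x",np.pi)      # tool down, yaw as at the nut's release
PSI=-.18; UY=np.array([-np.sin(PSI),np.cos(PSI),0])
TILT=R.from_rotvec(-np.radians(40)*UY)*FLIP
AX=np.array([-np.sin(np.radians(40))*np.cos(PSI),-np.sin(np.radians(40))*np.sin(PSI),np.cos(np.radians(40))])
def go(P,Rd,s=None):
    s=s or manip.read_state(); print("t",s["t"],"pos",s["position"],"F",s["wrist_force"],"w",s["gripper_width"],"q",s["q"]); print("shift mm",(np.array(P)-s["position"])*1e3,"rotvec",(Rd*rot(s["tcp_rot"]).inv()).as_rotvec())
E
python3 - <<'E'
from h import *
np.set_printoptions(precision=4,suppress=True)
P=np.array([.6184,.2303,.0695]); go(P+.051*AX-TILT.apply([0,.0017,0]),TILT); print(TILT.as_matrix())
E
```

```text
t 12.75 pos [0.4968 0.2036 0.2161] F [ 0.5223 -0.7844 -0.6069] w 0.06413846131837382 q [ 0.2414  0.2316 -0.0348  1.2993 -0.0033  2.836 ]
shift mm [  88.7424   34.0068 -108.2354] rotvec [-0.1217 -0.6814 -0.0034]
[[ 0.6835  0.3645  0.6324]
 [ 0.5482 -0.8284 -0.1151]
 [ 0.4819  0.4253 -0.766 ]]
```

Request:
step_arm([
  [10, 5, 0, -0.024, -0.136, -0.001, 0.75],
  [25, 10, 0, -0.048, -0.272, -0.001, 0.75],
  [40, 15, -10, -0.072, -0.408, -0.002, 0.75],
  [55, 20, -30, -0.096, -0.545, -0.003, 0.75],
  [70, 27, -60, -0.122, -0.681, -0.003, 0.75],
  [88, 34, -95, -0.122, -0.681, -0.003, 0.75],
  [88, 34, -108, -0.122, -0.681, -0.003, 0.75],
  [88, 34, -108, -0.122, -0.681, -0.003, 0.75],
])

```text
t: 13.55
position: [0.5821, 0.2345, 0.1031]
tcp_rot: [0.151, 0.906, 0.253, 0.303]
wrist_force: [-0.0, -0.1, -0.3]
gripper_width: 0.0639
```

Request:
step_arm([
  [0, 0, 0, 0, 0, 0, 0.75],
  [0, 0, 0, 0, 0, 0, 0.75],
])

```text
t: 13.75
position: [0.583, 0.2337, 0.1042]
tcp_rot: [0.151, 0.906, 0.252, 0.304]
wrist_force: [-0.1, 0.2, 0.0]
gripper_width: 0.0639
```

Run:
```python
from h import *
np.set_printoptions(precision=4,suppress=True)
im,s=shot("w9"); P=np.array([.6184,.2303,.0695]); go(P+.051*AX-TILT.apply([0,.0017,0]),TILT,s)
u=np.cross(AX,UY)
th=np.linspace(0,2*np.pi,24,endpoint=False)
ring=[P+.031*AX+.021*(np.cos(t)*u+np.sin(t)*UY) for t in th]; pr=proj("wrist",ring,s); print("pred ring bbox",pr.min(0),pr.max(0),"tops centre",proj("wrist",[P+.031*AX],s))
w=im.astype(int); m=((w[...,0]>w[...,1]+8)&(w[...,0]>w[...,2]+8)).astype(np.uint8)
k,l,st,c=cv2.connectedComponentsWithStats(m)
for i in range(1,k):
    if st[i][4]>300: print(st[i],c[i])
v=im.copy()
for p in pr: cv2.circle(v,tuple(np.int32(p)),1,(0,0,255),-1)
a=cv2.resize(v[60:340,110:450],(680,560),interpolation=cv2.INTER_CUBIC); cv2.imwrite("pics/w9c.png",a[:,:,::-1])
```

```text
t 13.75 pos [0.583  0.2337 0.1042] F [-0.0501  0.1849  0.0136] w 0.06394216484558674 q [ 0.4533  0.1394 -0.7185  0.1276 -0.3929  2.9335]
shift mm [2.5679 3.9214 3.6096] rotvec [ 0.0044 -0.0072  0.0035]
pred ring bbox [250.0401 188.3896] [319.3155 253.7729] tops centre [[284.629  222.2399]]
[ 516    0   44   55 1329] [545.0391  22.1392]
[ 121   13  103   83 6297] [171.499   54.0032]
[ 251  172   67   82 3206] [283.3397 215.19  ]
[ 473  262   36   56 1283] [489.1738 290.2463]
[ 538  298   22  122 1694] [551.3406 353.0142]
```

View pics/w9c.png

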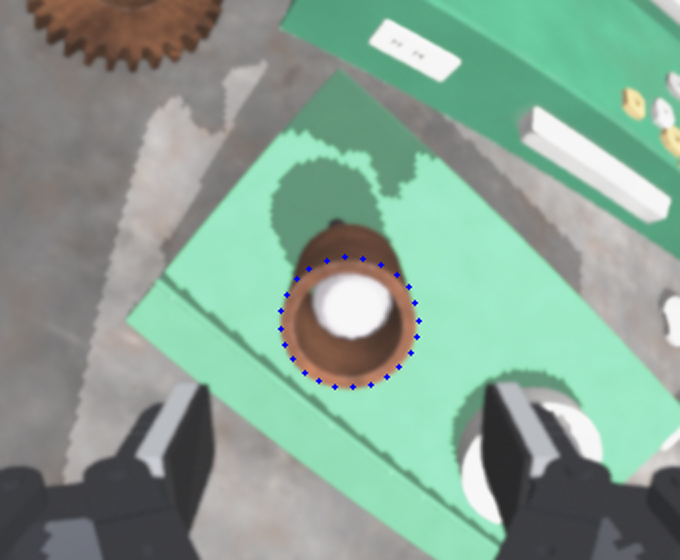

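The last picture shows the predicted ring (blue) on the pipe's upper end. The ring's centre is at crop (349,323), which matches the prediction to within 0.5 px. It's about 3% smaller than predicted, so it lies a few mm deeper. The jaws straddle it and the race is clear. Next I work out the descent.

```bash
cat >> h.py <<'E'
P=np.array([.6184,.2303,.0695])-.003*AX+TILT.apply([-.001,0,0]); B=TILT.apply([0,.0017,0])
E
python3 - <<'E'
from h import *
np.set_printoptions(precision=4,suppress=True)
for d in (.02,-.027): go(P+d*AX-B,TILT)
E
```

```text
t 13.8 pos [0.5833 0.2341 0.1048] F [ 0.3487 -0.0089  0.8915] w 0.0640800850292741 q [ 0.4536  0.139  -0.7182  0.1271 -0.3928  2.9336]
shift mm [ 23.0623  -0.9464 -23.452 ] rotvec [ 0.0038 -0.0061  0.0032]
t 13.8 pos [0.5833 0.2341 0.1048] F [ 0.3487 -0.0089  0.8915] w 0.0640800850292741 q [ 0.4536  0.139  -0.7182  0.1271 -0.3928  2.9336]
shift mm [ 52.7852  -6.3551 -59.456 ] rotvec [ 0.0038 -0.0061  0.0032]
```

Request:
step_arm([
  [10, 1, -8, 0.004, -0.006, 0.003, 0.75],
  [23, -1, -23.5, 0.004, -0.006, 0.003, 0.75],
  [23, -1, -23.5, 0.004, -0.006, 0.003, 0.75],
  [23, -1, -23.5, 0.004, -0.006, 0.003, 0.75],
])

```text
t: 14.2
position: [0.6066, 0.2328, 0.0821]
tcp_rot: [0.149, 0.905, 0.252, 0.308]
wrist_force: [-0.1, -0.4, 0.3]
gripper_width: 0.0641
```

Run:
```python
from h import *
np.set_printoptions(precision=4,suppress=True)
go(P-.027*AX-B,TILT); s=manip.read_state(); d=TILT.inv().apply(P-B-s["position"]); print("tool-frame offset to pipe centre mm",d*1e3)
```

```text
t 14.2 pos [0.6066 0.2328 0.0821] F [-0.0534 -0.3527  0.2892] w 0.06414323988548255 q [ 0.4286  0.2032 -0.7189  0.0457 -0.3767  2.9097]
shift mm [ 29.4842  -5.1125 -36.7698] rotvec [-0.0004  0.0003  0.0009]
tool-frame offset to pipe centre mm [-0.3699 -0.658  20.4015]
```

Request:
step_arm([
  [8, -1, -10, 0, 0, 0, 0.75],
  [16, -2.5, -20, 0, 0, 0, 0.75],
  [24, -4, -30, 0, 0, 0, 0.75],
  [29.5, -5, -36.8, 0, 0, 0, 0.75],
  [29.5, -5, -36.8, 0, 0, 0, 0.75],
  [29.5, -5, -36.8, 0, 0, 0, 0.75],
])

```text
t: 14.8
position: [0.6358, 0.2275, 0.0444]
tcp_rot: [0.149, 0.906, 0.252, 0.307]
wrist_force: [0.7, 0.5, 0.6]
gripper_width: 0.0643
```

Run:
```python
from h import *
np.set_printoptions(precision=4,suppress=True)
s=manip.read_state(); d=TILT.inv().apply(P-B-s["position"]); print("tool offset mm",d*1e3,s["wrist_force"],(TILT*rot(s["tcp_rot"]).inv()).as_rotvec())
```

```text
tool offset mm [  0.7455   0.2983 -27.5571] [0.6969 0.5146 0.5891] [ 0.0002 -0.001   0.0012]
```

Offset under 1 mm. I close on the pipe.

Request:
step_arm([
  [0, 0, 0, 0, 0, 0, 0.5],
  [0, 0, 0, 0, 0, 0, 0.3],
  [0, 0, 0, 0, 0, 0, 0.25],
  [0, 0, 0, 0, 0, 0, 0.25],
  [0, 0, 0, 0, 0, 0, 0.25],
  [0, 0, 0, 0, 0, 0, 0.25],
])

```text
t: 15.4
position: [0.6363, 0.2271, 0.0457]
tcp_rot: [0.15, 0.905, 0.251, 0.308]
wrist_force: [-3.7, -3.4, 6.1]
gripper_width: 0.0403
```

Run:
```python
from h import *
np.set_printoptions(precision=4,suppress=True)
im,s=shot("w10"); print(s["gripper_width"],s["wrist_force"],s["position"])
go(P+.04*AX-B,TILT,s); print("AX*65mm",AX*65)
# pipe top ring as seen (brown component) and predicted bbox for d offsets
w=im.astype(int); m=((w[...,0]>w[...,1]+8)&(w[...,0]>w[...,2]+8)).astype(np.uint8)
k,l,st,c=cv2.connectedComponentsWithStats(m)
for i in range(1,k):
    if st[i][4]>600: print(st[i],c[i])
T=rot(s["tcp_rot"]); th=np.linspace(0,2*np.pi,60)
for dz in(-.050,-.055,-.06,-.065):
    pr=proj("wrist",[s["position"]+T.apply([.021*np.cos(t),.0017+.021*np.sin(t),dz]) for t in th],s); print(dz,pr.min(0),pr.max(0))
```

```text
0.04032008005934576 [-3.6552 -3.395   6.0856] [0.6363 0.2271 0.0457]
t 15.4 pos [0.6363 0.2271 0.0457] F [-3.6552 -3.395   6.0856] w 0.04032008005934576 q [ 0.3946  0.2998 -0.7121 -0.055  -0.3592  2.8803]
shift mm [-42.6128   8.3501  50.9549] rotvec [0.0008 0.0011 0.0024]
AX*65mm [-41.1062   7.4801  49.7929]
[   75     0   131   100 10026] [139.5683  47.8904]
[ 230  205  108  136 9269] [282.8631 276.2399]
[ 499  290   39   74 1668] [517.3825 324.5689]
-0.05 [236.836  242.3396] [337.5758 328.5147]
-0.055 [235.2669 247.4327] [339.425  335.4131]
-0.06 [233.6012 252.9231] [341.3871 342.6943]
-0.065 [231.8312 258.8556] [343.4709 350.3829]
```

The pipe is gripped (40 mm reading). Its upper end is at tool z ≈ -0.059, so the centre is at -0.0285 and the lower end about 2.5 mm past the TCP. I draw it off along the peg.

Request:
step_arm([
  [-6, 1, 7, 0, 0, 0, 0.2],
  [-13, 2.3, 15.5, 0, 0, 0, 0.2],
  [-20, 3.6, 24, 0, 0, 0, 0.2],
  [-27, 5, 32.5, 0, 0, 0, 0.2],
  [-34, 6.2, 41, 0, 0, 0, 0.2],
  [-43, 7.8, 52, 0, 0, 0, 0.2],
  [-52, 9.5, 63, 0, 0, 0, 0.2],
  [-52, 9.5, 63, 0, 0, 0, 0.2],
])

```text
t: 16.25
position: [0.583, 0.2377, 0.1099]
tcp_rot: [0.149, 0.905, 0.252, 0.308]
wrist_force: [0.6, 0.2, -2.8]
gripper_width: 0.0406
```

Request:
step_arm([
  [0, 0, 0, 0, 0, 0, 0.2],
  [0, 0, 0, 0, 0, 0, 0.2],
  [0, 0, 0, 0, 0, 0, 0.2],
])

```text
t: 16.55
position: [0.5827, 0.2376, 0.1091]
tcp_rot: [0.149, 0.905, 0.252, 0.308]
wrist_force: [0.0, -0.0, -2.3]
gripper_width: 0.0405
```

Run:
```python
from h import *
np.set_printoptions(precision=4,suppress=True)
im,s=shot("w11"); A=rot(s["tcp_rot"]); print("centre rise",(s["position"]-[.6363,.2271,.0457])@AX, eyes.camera_model("wrist")["T_tool_cam"][:,3])
go((.45,.10,.25),FLIP,s)
w=im.astype(int); m=((w[...,0]>w[...,1]+8)&(w[...,0]>w[...,2]+8)).astype(np.uint8)
k,l,st,c=cv2.connectedComponentsWithStats(m)
for i in range(1,k):
    if st[i][4]>600: print(st[i],c[i])
```

```text
centre rise 0.08366135078903046 [ 0.0695 -0.0002 -0.1671  1.    ]
t 16.55 pos [0.5827 0.2376 0.1091] F [ 0.0354 -0.0118 -2.3268] w 0.04049227058271811 q [ 0.4594  0.1323 -0.7178  0.1279 -0.3937  2.9362]
shift mm [-132.703  -137.56    140.9059] rotvec [ 0.125   0.687  -0.0001]
[ 511    0   49   59 1628] [542.89    23.4017]
[ 125   19  101   83 6200] [174.3566  60.2018]
[  230   205   107   137 10896] [282.985  277.9483]
[ 472  262   36   58 1316] [487.8024 293.1436]
[ 529  301   31  119 2403] [548.6421 366.9596]
```

The pipe hangs free (-2.3 N). `camera_model` jitters a little from call to call, so I'll average it. Now I turn the pipe upright and carry it toward the jig.

Request:
step_arm([
  [-15, 0, 40, 0, 0, 0, 0.2],
  [-30, -10, 80, 0.02, 0.12, 0, 0.2],
  [-50, -30, 110, 0.045, 0.25, 0, 0.2],
  [-75, -55, 130, 0.07, 0.38, 0, 0.2],
  [-95, -80, 141, 0.093, 0.51, 0, 0.2],
  [-115, -110, 141, 0.115, 0.63, 0, 0.2],
  [-133, -138, 141, 0.125, 0.687, 0, 0.2],
  [-133, -138, 141, 0.125, 0.687, 0, 0.2],
])

```text
t: 17.4
position: [0.4507, 0.096, 0.2497]
tcp_rot: [0.0, 0.964, 0.265, -0.001]
wrist_force: [0.4, 0.4, -3.0]
gripper_width: 0.0405
```

Request:
step_arm([
  [0, 0, 0, 0, 0, 0, 0.2],
  [0, 0, 0, 0, 0, 0, 0.2],
])

```text
t: 17.6
position: [0.4511, 0.0961, 0.2492]
tcp_rot: [0.001, 0.964, 0.265, -0.001]
wrist_force: [-0.4, 0.6, -2.8]
gripper_width: 0.0406
```

Run:
```python
from h import *
np.set_printoptions(precision=4,suppress=True)
go((.5359,-.1102,.125),FLIP)
T=np.array([eyes.camera_model("wrist")["T_tool_cam"] for _ in range(100)]); print("T mean",T.mean(0)[:3,3],"sd",T.std(0)[:3,3]); print(T.mean(0)[:3,:3])
np.save("T.npy",T.mean(0))
```

```text
t 17.6 pos [0.4511 0.0961 0.2492] F [-0.3916  0.5812 -2.7908] w 0.040557179607026775 q [ 0.0366  0.0837 -0.1314  1.3577 -0.0015  2.641 ]
shift mm [  84.8047 -206.2593 -124.1889] rotvec [ 0.0016 -0.002   0.006 ]
T mean [ 0.0708  0.001  -0.1672] sd [0. 0. 0.]
[[ 0.0007  0.9605  0.2783]
 [ 1.     -0.0003 -0.0013]
 [-0.0012  0.2783 -0.9605]]
```

Request:
step_arm([
  [10, -40, 0, 0, 0, 0, 0.2],
  [20, -80, 0, 0, 0, 0, 0.2],
  [35, -120, -20, 0, 0, 0, 0.2],
  [55, -160, -50, 0, 0, 0, 0.2],
  [75, -195, -85, 0.002, -0.002, 0.006, 0.2],
  [85, -206, -115, 0.002, -0.002, 0.006, 0.2],
  [85, -206, -124, 0.002, -0.002, 0.006, 0.2],
  [85, -206, -124, 0.002, -0.002, 0.006, 0.2],
])

```text
t: 18.4
position: [0.5346, -0.1084, 0.1231]
tcp_rot: [-0.002, 0.963, 0.269, -0.002]
wrist_force: [-1.1, 0.6, -2.1]
gripper_width: 0.0404
```

```bash
cat >> h.py <<'E'
_T=np.load("T.npy"); _cm=eyes.camera_model
_M=_cm("wrist"); _M["T_tool_cam"]=_T
_om=cam
def cam(n,s=None):
    if n!="wrist": return _om(n,s)
    s=s or manip.read_state(); A=rot(s["tcp_rot"]).as_matrix(); return _M,A@_T[:3,3]+s["position"],A@_T[:3,:3]
E
python3 - <<'E'
from h import *
np.set_printoptions(precision=4,suppress=True)
print(_M["fx"],_M["cx"],_M["cy"]) if 0 else None
for n,px in(("w1",(282,105.5)),("w2",(459.55,81.68)),("w6",(280.95,195.39)),("w7",(290.46,210.91))):
    _,s=load(n); print(n,"pocket",onz("wrist",px,.014,s))
_,s=load("w5"); print("nut in hand",rot(s["tcp_rot"]).inv().apply(onz("wrist",(284.3,273.5),.017,s)[0]-s["position"]))
im,s=shot("w12"); go((.5359,-.1102,.05),FLIP,s); A=rot(s["tcp_rot"])
w=im.astype(int); m=((w[...,0]>w[...,1]+8)&(w[...,0]>w[...,2]+8)).astype(np.uint8)
k,l,st,c=cv2.connectedComponentsWithStats(m)
for i in range(1,k):
    if st[i][4]>5000: print(st[i]); cs,_=cv2.findContours((l==i).astype(np.uint8),0,1); H=cv2.convexHull(cs[0])[:,0].astype(float); H=H[H[:,1]>295]
# circle fit of lower hull (near rim) on plane dz
for dz in(-.055,-.0575,-.06,-.0625):
    Q=A.inv().apply(onplane("wrist",H,s["position"]+A.apply([0,0,dz]),A.apply([0,0,1.]),s)-s["position"])
    M=np.c_[2*Q[:,:2],np.ones(len(Q))]; x=np.linalg.lstsq(M,(Q[:,:2]**2).sum(1),rcond=None)[0]; print(dz,"centre",x[:2],"r",np.sqrt(x[2]+x[:2]@x[:2]))
E
```

```text
w1 pocket [[ 0.5356 -0.1123  0.014 ]]
w2 pocket [[ 0.5357 -0.111   0.014 ]]
w6 pocket [[ 0.5367 -0.1116  0.014 ]]
w7 pocket [[ 0.5372 -0.1115  0.014 ]]
nut in hand [ 0.0005  0.0017 -0.035 ]
t 18.4 pos [ 0.5346 -0.1084  0.1231] F [-1.1234  0.5923 -2.0823] w 0.04039887296852506 q [-0.3476  0.2979 -0.1779  1.0997  0.0006  2.2498]
shift mm [  1.3479  -1.8276 -73.1345] rotvec [-0.0022 -0.0042 -0.0011]
[  230   199   107   143 11101]
[ 463  284   97  136 5287]
-0.055 centre [0.084  0.3245] r 0.2578017756772338
-0.0575 centre [0.0837 0.3173] r 0.2520549812344438
-0.06 centre [0.0834 0.3101] r 0.24630818679165498
-0.0625 centre [0.0831 0.3029] r 0.2405613923488652
```

```bash
cat > ring.py <<'E'
from h import *
np.set_printoptions(precision=4,suppress=True)
def ring(im,s):
    A=rot(s["tcp_rot"]); w=im.astype(int); m=((w[...,0]>w[...,1]+8)&(w[...,0]>w[...,2]+8)).astype(np.uint8)
    k,l,st,c=cv2.connectedComponentsWithStats(m); i=l[330,284]
    if i==0: i=1+np.argmax(st[1:,4])
    cs,_=cv2.findContours((l==i).astype(np.uint8),0,1); H=cv2.convexHull(max(cs,key=cv2.contourArea))[:,0].astype(float); print(st[i]); H=H[H[:,1]>295]
    for dz in(-.055,-.0575,-.06,-.0625):
        Q=A.inv().apply(onplane("wrist",H,s["position"]+A.apply([0,0,dz]),A.apply([0,0,1.]),s)-s["position"])
        M=np.c_[2*Q[:,:2],np.ones(len(Q))]; x=np.linalg.lstsq(M,(Q[:,:2]**2).sum(1),rcond=None)[0]; print(dz,"centre",x[:2],"r",np.sqrt(x[2]+x[:2]@x[:2]))
if __name__=="__main__":
    for n in("w11","w12"): ring(*load(n))
E
python3 ring.py
```

```text
[  230   205   107   137 10896]
-0.055 centre [-0.0013  0.0003] r 0.02228490049167668
-0.0575 centre [0.0003 0.0003] r 0.021788136099859454
-0.06 centre [0.0019 0.0003] r 0.021291371708042222
-0.0625 centre [0.0035 0.0003] r 0.02079460731622504
[  230   199   107   143 11101]
-0.055 centre [-0.0011  0.0013] r 0.02192023929371124
-0.0575 centre [0.0005 0.0013] r 0.021431603755702196
-0.06 centre [0.0021 0.0013] r 0.020942968217693175
-0.0625 centre [0.0037 0.0012] r 0.020454332679684155
```

The pipe in hand measures centre at tool (0.002, 0.001) and lower end about 2 mm past the TCP. Target TCP over the nut is (0.5348, -0.1112). I lower to just above it.

Request:
step_arm([
  [0, -2.8, -25, -0.002, -0.004, -0.001, 0.2],
  [0, -2.8, -50, -0.002, -0.004, -0.001, 0.2],
  [0, -2.8, -70, -0.002, -0.004, -0.001, 0.2],
  [0, -2.8, -78, -0.002, -0.004, -0.001, 0.2],
  [0, -2.8, -78, -0.002, -0.004, -0.001, 0.2],
  [0, -2.8, -78, -0.002, -0.004, -0.001, 0.2],
])

```text
t: 19.05
position: [0.5366, -0.111, 0.0487]
tcp_rot: [0.001, 0.963, 0.269, 0.002]
wrist_force: [-0.7, -0.7, -1.8]
gripper_width: 0.0406
```

Run:
```python
from ring import *
im,s=shot("w13"); go((.5348,-.1112,.040),FLIP,s); ring(im,s)
# scene check: predicted pixels of pipe lower/upper end & nut top for the scene camera, brown mask there
sc=eyes.grab_frame("scene"); np.save("pics/scene13.npy",sc); A=rot(s["tcp_rot"]); C=s["position"]+A.apply([.0017,.001,-.029])
print("pipe centre",C, "scene px", proj("scene",[C-[0,0,.031],C+[0,0,.031],[.537,-.1115,.031],[.537,-.1115,.014]]).ravel())
```

```text
t 19.05 pos [ 0.5366 -0.111   0.0487] F [-0.6597 -0.7433 -1.7589] w 0.04057736686163438 q [-0.3505  0.3541 -0.295   0.9165  0.0001  2.2462]
shift mm [-1.7823 -0.2463 -8.717 ] rotvec [ 0.0017  0.005  -0.0018]
[  230   204   107   138 11051]
-0.055 centre [-0.0012  0.0012] r 0.021878582375975047
-0.0575 centre [0.0004 0.0012] r 0.021390875434143135
-0.06 centre [0.002  0.0012] r 0.020903168492311216
-0.0625 centre [0.0036 0.0012] r 0.020415461550479276
pipe centre [ 0.5384 -0.1109  0.0777] scene px [283.5463 188.4989 284.2944 166.2594 283.9887 193.9259 283.7905 199.6354]
```

Request:
step_arm([
  [-1.8, -0.2, -5, 0.0015, 0.005, -0.002, 0.2],
  [-1.8, -0.2, -8.7, 0.0015, 0.005, -0.002, 0.2],
  [-1.8, -0.2, -8.7, 0.0015, 0.005, -0.002, 0.2],
  [-1.8, -0.2, -8.7, 0.0015, 0.005, -0.002, 0.2],
])

```text
t: 19.55
position: [0.5347, -0.1115, 0.0398]
tcp_rot: [0.0, 0.963, 0.268, -0.0]
wrist_force: [-0.0, -0.4, -2.9]
gripper_width: 0.0407
```

Request:
step_arm([
  [0, 0, -1.5, 0, 0, 0, 0.2],
  [0, 0, -3, 0, 0, 0, 0.2],
  [0, 0, -3, 0, 0, 0, 0.2],
])

```text
t: 19.85
position: [0.5345, -0.1115, 0.0365]
tcp_rot: [-0.0, 0.963, 0.268, -0.0]
wrist_force: [-0.3, -1.1, -1.4]
gripper_width: 0.0404
```

Request:
step_arm([
  [0, 0, -1, 0, 0, 0, 0.2],
  [0, 0, -1.5, 0, 0, 0, 0.2],
  [0, 0, -1.5, 0, 0, 0, 0.2],
])

```text
t: 20.15
position: [0.5344, -0.1115, 0.0349]
tcp_rot: [-0.0, 0.963, 0.268, -0.0]
wrist_force: [-0.3, 1.0, -2.9]
gripper_width: 0.0406
```

Request:
step_arm([
  [0, 0, -1, 0, 0, 0, 0.2],
  [0, 0, -1, 0, 0, 0, 0.2],
])

```text
t: 20.35
position: [0.5343, -0.1114, 0.0337]
tcp_rot: [-0.0, 0.963, 0.268, -0.0]
wrist_force: [0.5, 0.2, -1.8]
gripper_width: 0.0408
```

Request:
step_arm([
  [0, 0, -1, 0, 0, 0, 0.2],
  [0, 0, -1, 0, 0, 0, 0.2],
])

```text
t: 20.55
position: [0.5342, -0.1114, 0.0326]
tcp_rot: [-0.0, 0.963, 0.268, -0.001]
wrist_force: [0.1, 0.6, -2.3]
gripper_width: 0.0402
```

Request:
step_arm([
  [0, 0, -1, 0, 0, 0, 0.2],
  [0, 0, -1, 0, 0, 0, 0.2],
])

```text
t: 20.75
position: [0.5341, -0.1113, 0.0314]
tcp_rot: [-0.0, 0.963, 0.268, -0.001]
wrist_force: [-0.0, -0.3, -2.1]
gripper_width: 0.0404
```

Request:
step_arm([
  [0, 0, -1, 0, 0, 0, 0.2],
  [0, 0, -1, 0, 0, 0, 0.2],
])

```text
t: 20.95
position: [0.5343, -0.1114, 0.0308]
tcp_rot: [-0.0, 0.963, 0.268, -0.0]
wrist_force: [-1.0, 0.4, 0.6]
gripper_width: 0.0407
```

Request:
step_arm([
  [0, 0, -0.7, 0, 0, 0, 0.2],
  [0, 0, -0.7, 0, 0, 0, 0.2],
])

```text
t: 21.15
position: [0.5344, -0.1114, 0.0308]
tcp_rot: [-0.0, 0.963, 0.268, -0.0]
wrist_force: [-2.6, 0.8, 5.5]
gripper_width: 0.0409
```

Contact is confirmed at TCP z = 0.0309 (force rises from -2 to +5.5 N). I rise 5.3 mm for the root gap and double-check the nut's position in the saved view from after the release.

Request:
step_arm([
  [0, 0, 3, 0, 0, 0, 0.2],
  [0, 0, 5.3, 0, 0, 0, 0.2],
  [0, 0, 5.3, 0, 0, 0, 0.2],
  [0, 0, 5.3, 0, 0, 0, 0.2],
])

```text
t: 21.55
position: [0.5343, -0.1114, 0.0359]
tcp_rot: [-0.0, 0.963, 0.268, -0.0]
wrist_force: [0.2, 0.8, -2.6]
gripper_width: 0.0405
```

Run:
```python
from ring import *
im,s=load("w8"); c=(.537,-.1115); o=rect(im,s,c,.031,.03,.5); g=cv2.cvtColor(o,cv2.COLOR_RGB2GRAY); print("W8 pos",s["position"])
print("rows: x from +30mm to -30mm at y=c (1.5mm)",g[::3,58:63].mean(1).astype(int)); print("cols: y from +30 to -30",g[58:63,::3].mean(0).astype(int))
print("cam",cam("wrist",s)[1])
im,s=shot("w14"); go((.5344,-.1114,.0362),FLIP,s); ring(im,s)
sc=eyes.grab_frame("scene"); w=sc[150:215,255:315].astype(int); m=((w[...,0]>w[...,1]+6)&(w[...,0]>w[...,2]+6)).astype(np.uint8)
k,l,st,cc=cv2.connectedComponentsWithStats(m); i=1+np.argmax(st[1:,4]); cs,_=cv2.findContours((l==i).astype(np.uint8),0,1); r=cv2.minAreaRect(cs[0]); print("scene",st[i]+[255,150,0,0,0],np.array(r[0])+[255,150],r[1:])
print(proj("scene",[[.537,-.1115,.036],[.537,-.1115,.098],[.537,-.1115,.031]]).ravel())
```

```text
W8 pos [ 0.5399 -0.1117  0.1015]
rows: x from +30mm to -30mm at y=c (1.5mm) [190 184 183 183 177 151 171 160  95 108 150 154 156 128  61  53  53  53
  53  53  54  76 142 179 180 161 103  84  97 146 162 161 189 228 233 233
 233 234 233 233]
cols: y from +30 to -30 [233 233 233 232 222 197 168 123 112 142 158 157 163 177 163 103  62  53
  53  53  55  64  99 158 181 174 122  77 122 157 157 158 143 167 222 232
 233 233 233 233]
cam [ 0.5989 -0.0756  0.2694]
t 21.55 pos [ 0.5343 -0.1114  0.0359] F [ 0.1615  0.8022 -2.6371] w 0.040543344982776126 q [-0.3525  0.3678 -0.3101  0.8936 -0.0002  2.2469]
shift mm [ 0.0786 -0.0314  0.305 ] rotvec [-0.0001 -0.0008  0.0009]
[  230   204   107   138 11143]
-0.055 centre [-0.0011  0.0012] r 0.02192698372268017
-0.0575 centre [0.0005 0.0012] r 0.021438197841071635
-0.06 centre [0.0021 0.0012] r 0.020949411959463083
-0.0625 centre [0.0037 0.0012] r 0.02046062607785452
scene [255 158  39  44 860] [274.  179.5] ((43.0, 38.0), 90.0)
[284.0478 192.2249 284.81   170.2697 283.9887 193.9259]
```

Run:
```python
from h import *
sc=eyes.grab_frame("scene").astype(int); print(manip.read_state()["position"],manip.read_state()["dq"].round(3))
d=sc[...,0]-sc[...,2]
for r in range(160,206,3): print(r,"r-b",d[r,268:302].tolist())
g=sc.mean(2).astype(int)
print("col 284 grey rows 160-206",g[160:206,284].tolist())
```

```text
[ 0.53420512 -0.11131697  0.03580528] [ 0.    -0.001 -0.001  0.002  0.    -0.002]
160 r-b [13, 11, 14, 14, 14, 16, 15, 13, 12, 13, 11, 6, -1, -3, -3, -4, -4, -3, -1, -1, -1, -1, -3, -4, -4, -2, 6, 14, 13, 15, 14, 15, 15, 14]
163 r-b [12, 14, 14, 15, 16, 16, 18, 18, 17, 14, 12, 6, -3, -4, -3, -1, -2, -2, 0, 0, 0, 0, -2, -1, -3, 0, 6, 12, 12, 13, 13, 13, 14, 15]
166 r-b [12, 12, 12, 13, 15, 15, 15, 13, 12, 12, 13, 12, 9, 3, -3, -2, -3, -3, -3, -2, -2, -2, -2, -1, 1, 6, 11, 12, 12, 11, 10, 7, 8, 8]
169 r-b [13, 13, 14, 15, 15, 15, 16, 15, 21, 38, 53, 60, 55, 34, 4, -3, -1, -2, -3, -2, -2, -2, -2, -1, 3, 9, 10, 7, 4, 2, 1, 1, 1, 1]
172 r-b [16, 17, 14, 15, 16, 15, 14, 18, 31, 49, 56, 58, 43, 10, -3, -3, -3, -4, -2, -2, -3, -3, -3, 2, 26, 27, 8, 0, 1, 1, 1, 1, 1, 0]
175 r-b [17, 16, 15, 15, 17, 15, 14, 16, 25, 34, 36, 36, 31, 13, 0, -1, -3, -1, -3, -3, -3, -2, -1, 2, 21, 24, 7, 0, -1, 0, 0, 1, 0, 1]
178 r-b [17, 17, 18, 18, 17, 18, 16, 19, 25, 33, 37, 37, 28, 11, 3, 1, -2, -2, -3, -2, -2, 2, 12, 40, 60, 28, 2, 0, -1, 0, -1, -1, -1, 1]
181 r-b [16, 16, 18, 19, 19, 20, 21, 23, 28, 34, 37, 3
[... 615 characters left out ...]
6 r-b [4, 2, 2, 0, 1, 2, 2, 2, 4, 12, 22, 34, 37, 34, 34, 36, 35, 38, 41, 43, 41, 37, 28, 22, 16, 6, 0, 0, 0, 0, 0, 0, -1, 1]
199 r-b [1, 1, 2, 1, 2, 2, 2, 3, 1, 7, 10, 12, 14, 13, 14, 15, 15, 16, 17, 18, 19, 20, 19, 16, 9, 3, 1, 0, 0, 0, -1, 0, 1, 1]
202 r-b [1, 2, 0, 1, 1, 1, 1, 1, 1, 2, 3, 5, 9, 11, 11, 11, 12, 12, 11, 12, 11, 11, 5, 2, 0, 1, 1, 1, 0, 1, 0, 1, 2, 0]
205 r-b [1, 1, 0, 0, 1, 0, 0, 1, 1, 1, 1, 1, 1, 1, 1, 1, 2, 2, 2, 1, 2, 2, 1, 1, 0, 1, 1, 0, 1, 1, 1, -1, -2, -3]
col 284 grey rows 160-206 [64, 51, 41, 38, 39, 37, 40, 39, 39, 38, 40, 49, 48, 47, 50, 44, 39, 43, 51, 56, 57, 58, 55, 54, 54, 54, 52, 61, 123, 93, 58, 48, 45, 46, 47, 48, 48, 58, 83, 92, 89, 82, 90, 157, 191, 199]
```

The scene view shows the pipe upright, with edges at columns 276 and 293 over its whole height and centre 284.3. The nut's visible band is centred at about 284.6. The arm is still, and the touch reference gives a gap of 5.0 mm. I hand the job in.

```bash
python3 -c "
from bench import ticket, manip
print(ticket.finish_job()); s=manip.read_state(); print(s['t'],s['position'],s['wrist_force'],s['gripper_width'])"
```

```text
the job is handed in; nothing more can be done
None
the job is handed in; nothing more can be done
```

The job is handed in: the large nut is seated in its pocket and the pipe stub is held upright over it with a gap of about 5 mm. No verdict was reported.

**Nut:** I gripped the dark 36 mm nut across its flats and lowered it into the large pocket. Contact came at TCP z = -3.9 mm, where -4.0 mm meant flat on the floor, and I then released it.

**Pipe:** I drew the stub off along its peg, where it hung free at about -2.3 N, and turned it upright. I lowered it until it touched the nut, at TCP z about 30.9 mm, then raised it. The gap was about 5.0 mm from that touch reference. The arm was still before hand-in.

**Centring:** Combining wrist views, pipe and nut centres agree to about 1.5 mm, and the fixed scene camera shows them aligned to within 1 pixel (about 2 mm). In that view the pipe's sides stay vertical over its whole height.

**Disagreements found:**
- **Fingertips:** They really stand about 31 mm behind the reported TCP at 56 mm opening, not 8 mm ahead as `manip.tips_ahead` says. I worked from the touch measurement instead.
- **Wrist camera:** Its calibration readings differed by 1–2 mm between scripts.
- **Pipe in hand:** The camera put the pipe's lower end 2 mm lower in the gripper than the touch did, and I used the touch.
- **Nut centre:** One view after release put it 1–2 mm from the other estimates, and the mask-based check in that view was unreliable. I judged it to be within the tolerance.

I didn't measure the two smaller nuts again, but nothing was moved near them.

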